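Cover the drying pot and set its purge valve

ROBOT

A 6-joint arm with a two-finger parallel gripper is mounted at the origin on the work surface. World frame = base frame: x ahead of the robot, y to its left, z up, the work surface at z = 0. Lengths are in m, angles in degrees, forces in N, time in s.
With the tool pointing down it reaches from about 0.375 to 0.9 m from the base axis. Payload 3.1 kg.
Tool frame: the origin (TCP) lies between the finger pads, 19 mm behind the fingertips; this is the grasp point; z points along the fingers, y is the line along which they close (so a half turn about z gives the same grasp; the last joint's range is limited). The gripper opens to 87 mm and grips with 3 to 60 N. Pads are 19 mm wide; open, the fingers measure 117 mm over their backs; the gripper's body (75 mm by 190 mm) begins 51 mm behind the grasp point.
Start: joints at [-74.742, 30.224, 82.088, -0, 67.689, -10.227], TCP at [0.269, -0.564, 0.241] pointing down, gripper open.
Joint ranges: [-176.69, 176.69], [-43.24, 126.21], [12.49, 139.97], [-82, 262], [0, 151.66], [-163.58, 163.58]. Speed limits (degrees/s): [159.86, 159.86, 180, 180, 180, 180].

INTERFACE

Orientations are given as a 3x3 rotation matrix whose columns are the frame's x, y, z axes.
In Python, from rig import bot gives the robot as it stands.
- The arm moves only by the tool steer_hand, called after "Call:" by a JSON object that holds its "api" and its "payload". Schema: {"type":"object","properties":{"plan":{"type":"array","items":{"type":"number"},"minItems":7,"maxItems":140},"only":{"type":"string"},"quiet":{"type":"boolean"},"lines":{"type":"string"}},"required":["plan"],"additionalProperties":false}. plan is one flat list of numbers that holds 1 to 20 rows one after another, with no inner brackets; each row has 7 numbers: dx, dy, dz in normalised numbers (1 is 1 m), then a rotation vector rx, ry, rz in parts of the range, where 1.0 means pi/2 rad, then the opening from 0.0 (shut) to 1.0 (fully open); each row is the pose to reach, as a shift and turn from the pose commanded when the call began, along the tool's axes at that moment; what a row does not reach only later rows make up. A row lasts 1/10 s, in which the tool goes at most 0.05 m and 8.59 degrees, less where a joint would pass 70% of its speed; a pose out of reach is approached as far as the arm can. The fingers move at their own pace and stop on an object; the grip force is fixed at half the most. Time passes only in rows, so rows that do not move let the fingers close. The tool returns the time, the measured TCP pose, the force, the opening and the grip force at its end. only (a regular expression) keeps the lines of the reply that match it, lines (a string "A,B") keeps lines A to B, and quiet returns only ok. A shift or turn number past 1, either way, is cut back to 1. Input that does not fit is refused with a message, and nothing moves.
- bot.read_state(): the state, without advancing time (a new reading comes with each control period).
- bot.capture(name): name is "scene" or "top"; returns a dict with "color" (480x640x3 uint8, red, green, blue), "K" (3x3 intrinsics, pixels), "D" ([k1, k2, p1, p2, k3] as OpenCV has them; the pictures are not rectified), "view" (4x4, takes a point from world to camera coordinates). Camera axes: x right, y up, looking along -z (the intrinsics and any distortion apply to the point x, -y, -z); pixel columns grow to the right and rows downward; lengths in m; the calibration is good to about 2 mm. A picture is of the moment at which its call begins. There is no depth.
- bot.hand_in(): hands the job in; it is judged then, once.
The state is a dict: "time_s": time; "joint_positions": joint angles; "qvel": joint speeds; "tau": joint torques, N m; "position": TCP position; "tcp_rot": TCP orientation; "force": force on the tool from outside, world axes, zero at the start; "moment": the same for the moment, N m; "opening": opening from 0.0 (shut) to 1.0 (fully open); "grasp_force": force on a finger pad.
Only numpy, scipy, OpenCV 4.12 (cv2) and the standard library are available. Lean on these libraries where they do the work, as an engineer would, in place of code of your own. Each camera call takes 0.05 s, during which the arm holds its last target. There are 200 camera calls.

TASK

Set the large loose lid gently onto the drying pot so that it sits seated and level, and let go of it. Then, by its upright handle, turn the valve handwheel clockwise until it is fully closed against its stop, back it off (counterclockwise) exactly two full turns, and finish there with the gripper still holding the handle. Leave the other things on the bench where they are.

Things in the scene. Friction and masses are not known exactly. Their poses are not given: they have to be found in the camera images.
- station: Purge station fixed to the bench: white base plate 170 mm (its x) by 360 mm (its y), 12 mm thick, with a round steel drying pot at its y +95 mm and a brass valve pedestal with a dark handwheel at its y -95 mm, joined by a steel tube. Origin: centre of the plate's underside, on the bench; z up. Yaw within 0.35 rad of the world axes.
- pot_rim (a point): Centre of the pot's open mouth, level with the top of its rim, 92 mm above the bench. The pot is 130 mm outside, 118 mm inside diameter, its wall 6 mm; tubes standing in it end 29 mm below the rim. Axes as the station's.
- lid: Large loose aluminium lid that fits the pot: flange 136 mm diameter, 5 mm thick, over a spigot 111 mm diameter, 6 mm deep (3.5 mm play all round in the pot); black knob on top, 26 mm wide (20 at its foot), from 11 to 48 mm above the origin. About 0.32 kg. Origin: centre of the spigot's underside; z up. Starts lying spigot down on the bench.
- lid_seat (a point): Point on the lid's axis in the plane of the flange's underside, 6 mm above the lid's origin: coincides with point pot_rim when the lid is seated.
- lid_knob (a point): Point on the lid's axis inside the knob, 36 mm above the lid's origin (25 mm above the flange's top): where to pinch it, in any direction.
- wheel (a joint): Handwheel angle (rad): 0 at the closed stop, grows counterclockwise from above (opening), 6.283 a turn. Starts 0.6 to 1.4 turns open; other stop at 3.5 turns. The handle stands, in the station's horizontal axes, 50 mm times (cos, sin) of this angle from the hub: at the closed stop it is on the station's +x side. Stays where left, does not rise; 3 to 4 N at the handle turns it.
- wheel_hub (a point): Point on the handwheel's vertical axis, 106 mm above the bench, level with the top of the wheel's rim (rim circle radius 50 mm, bar 12 mm thick, three spokes; hub 26 mm wide, rising 4 mm above the rim).
- crank: The handwheel's handle: an upright black cylinder 18 mm in diameter, 46 mm tall, standing on the rim 50 mm from the hub's axis, from 107 to 153 mm above the bench. It spins freely on its own pin, so a gripper can hold it and travel round the circle without turning. Origin: centre of its lower end.
- grip (a point): Point on the handle's axis 27 mm above its lower end, 134 mm above the bench: where to pinch it from above.
- small_lid: A smaller lid of the same kind, flange 84 mm in diameter, for another vessel: not to be used. 48 mm high. Origin: centre of its underside.
- tube_rack: Grey rack of capped tubes, 110 x 200 mm, 103 mm high, to be left alone. Origin: centre of its underside.
- glove_box: Green glove carton, 120 x 230 mm, about 90 mm high, to be left alone. Origin: centre of its underside.
- tube_insert: Steel four-cup centrifuge insert, about 76 mm square, 61 mm high, to be left alone. Origin: centre of its underside.

How it is judged (in metres and radians):
On the way, in this order (a step that is already met when the one before it is completed fails the run):
1. the large lid sits seated and level on the pot, at rest and released (horizontal distance between lid_seat and pot_rim below 0.006 m and z of lid_seat in the frame of pot_rim between -0.003 and 0.003 m and angle between lid's own z axis and vertical below 0.035 rad and contact force between the fingers and lid below 0.2 N and linear speed of lid below 0.02 m/s), for 0.2 s.
2. with the lid seated, the valve is fully closed against its stop (horizontal distance between lid_seat and pot_rim below 0.006 m and z of lid_seat in the frame of pot_rim between -0.003 and 0.003 m and angle between lid's own z axis and vertical below 0.035 rad and value of joint wheel below 0.12 rad), for 0.1 s.
At the end, for the whole second after the job is handed in: Lid seated on the pot (3 mm in height, 6 mm off centre, 2 degrees) and untouched; the wheel, once closed to within 0.12 rad of its stop, stands still two turns open (12.57 rad, within 0.25), its handle gripped with over 2 N, TCP within 18 mm of its axis and 35 mm of its grip point (horizontal distance between lid_seat and pot_rim below 0.006 m and z of lid_seat in the frame of pot_rim between -0.003 and 0.003 m and angle between lid's own z axis and vertical below 0.035 rad and contact force between the fingers and lid below 0.2 N and value of joint wheel between 12.3164 and 12.8164 rad and velocity of joint wheel between -0.1 and 0.1 rad/s and contact force between the fingers and crank above 2 N and horizontal distance between the grasp point and grip below 0.018 m and distance between the grasp point and grip below 0.035 m); the arm keeps its last pose, push and grip.
It fails at once if the lid is dropped (falls free at over 0.5 m/s, as from more than about 13 mm) (contact force between the fingers and lid below 0.05 N and linear speed of lid above 0.5 m/s).
It fails at once if another thing on the bench is moved more than 40 mm or tipped (distance of any of small_lid, tube_rack, glove_box, tube_insert from where it was at the start of the episode above 0.04 m or angle between any of small_lid, tube_rack, glove_box, tube_insert's own z axis and vertical above 0.5 rad).
It also fails if it takes over 72 s, if anything falls off the work surface, if the arm or the gripper's body presses on something with over 40 N, if the wrist force passes 120 N, or if a joint passes its speed limit or range.

## Working session

There is one attempt and no reset: what is moved stays moved. The work goes in short steps, Python scripts to look and compute and a tool call to move; the robot and the scene stay as the last step left them, time stands still between calls to the robot, and variables do not carry over. Pictures are saved under pics/ and viewed, at most 10 in all, crops included, and the job is handed in when it is done.

```bash
ls; mkdir -p pics; python3 - <<'E'
from rig import bot
import cv2,numpy as np,pickle
s=bot.read_state();print(s['time_s'],s['position'],s['tcp_rot'],s['opening'])
for n in("scene","top"):
    c=bot.capture(n);pickle.dump(c,open(n+"0.pkl","wb"));cv2.imwrite(f"pics/{n}0.png",c["color"][:,:,::-1]);print(n,c["K"],c["D"],c["view"])
E
```

```text
pics
rig.py
0.0 [ 0.26876765 -0.56350077  0.24028117] [[ 9.02692098e-01  4.30286700e-01 -5.75319930e-04]
 [ 4.30286925e-01 -9.02689802e-01  2.06988332e-03]
 [ 3.71307829e-04 -2.11601996e-03 -9.99997692e-01]] 0.9978356678795589
scene [[579.60372427   0.         318.36040224]
 [  0.         579.60372427 238.34735216]
 [  0.           0.           1.        ]] [0.01676482 0.         0.         0.         0.        ] [[-0.80731783  0.5900771  -0.00685131  0.48656534]
 [-0.41531239 -0.55988774  0.71696676  0.12799838]
 [ 0.41922971  0.58166548  0.69707368 -1.53243593]
 [ 0.          0.          0.          1.        ]]
top [[552.16793002   0.         312.97026532]
 [  0.         552.16793002 246.30205618]
 [  0.           0.           1.        ]] [-0.12778163  0.          0.          0.          0.        ] [[-0.00586244 -0.9999466  -0.00851032 -0.02503401]
 [ 0.98684291 -0.0071603   0.16152341 -0.58905702]
 [-0.16157572 -0.00745143  0.98683219 -1.56009209]
 [ 0.          0.          0.          1.        ]]
```

View pics/scene0.png

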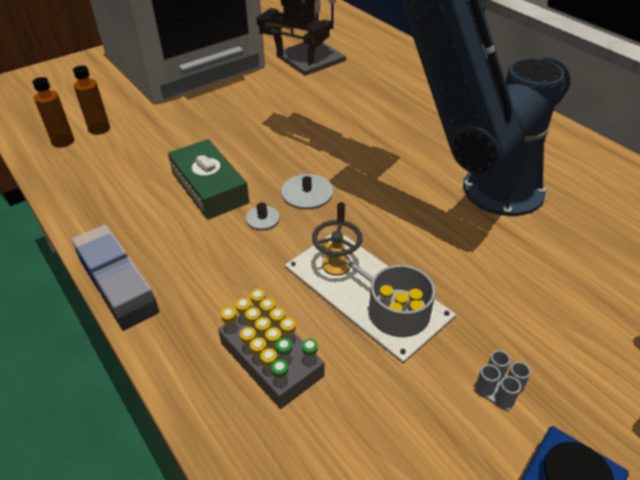

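View pics/top0.png

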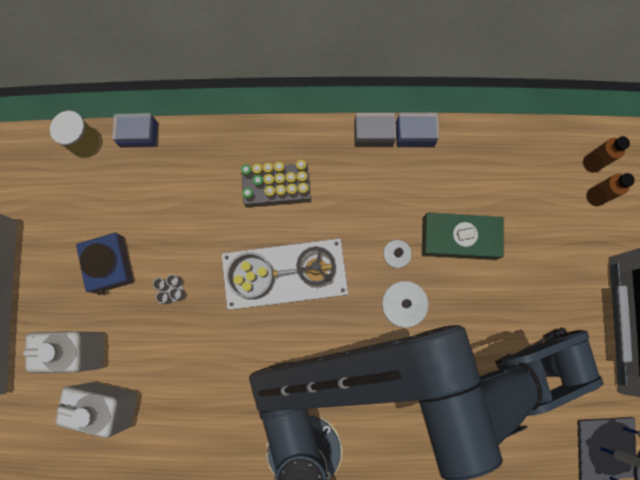

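The scene view shows the large lid with its knob at about (307,184), the small lid at (262,212), the wheel at (337,238) with its handle at (341,213), and the pot mouth at (402,287). In the top view the large lid is at (406,304), the pot at (250,276) and the wheel at (316,266). I'll enlarge both.

```bash
python3 - <<'E'
import cv2
a=cv2.imread("pics/top0.png")[232:332,215:435];cv2.imwrite("pics/topc.png",cv2.resize(a,None,fx=3.6,fy=3.6,interpolation=cv2.INTER_CUBIC))
a=cv2.imread("pics/scene0.png")[165:365,265:465];cv2.imwrite("pics/scenec.png",cv2.resize(a,None,fx=3,fy=3,interpolation=cv2.INTER_CUBIC))
E
```

```text
(no output)
```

View pics/topc.png

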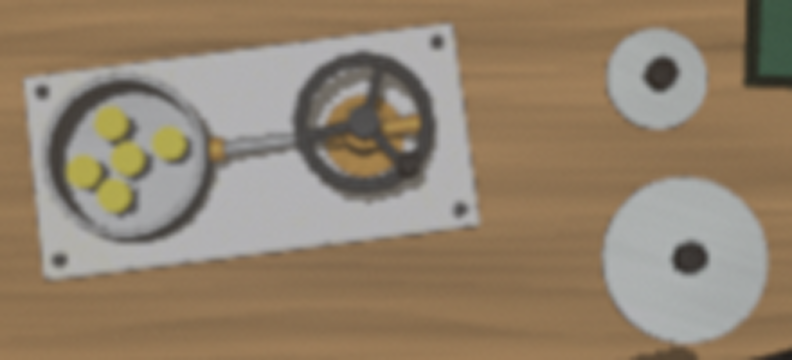

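View pics/scenec.png

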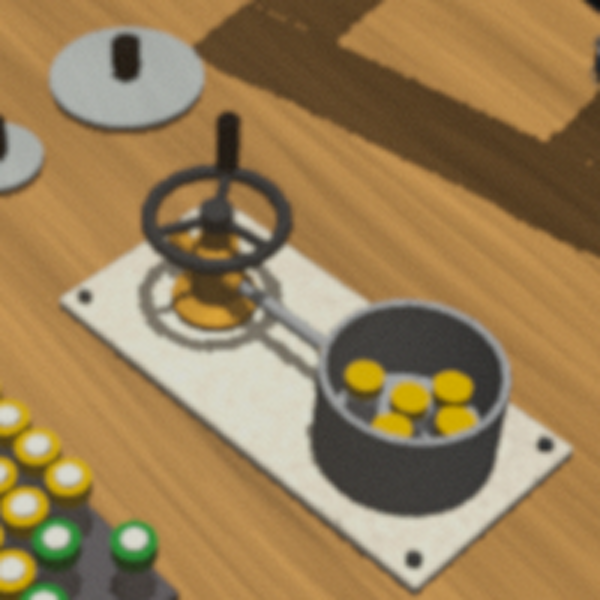

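In the enlarged crops I can read the plate corners, the pot rim, the wheel rim, the handle and the lid flange and knob. I'll fit circles and points from both views, leaving the heights free.

```bash
cat >geo.py <<'E'
import pickle,cv2,numpy as np
from scipy.optimize import least_squares
C={n:pickle.load(open(n+"0.pkl","rb")) for n in("scene","top")}
F={"top":(3.6,215,232),"scene":(3.,265,165)}
def full(n,p):
    f,a,b=F[n]; return (np.asarray(p,float)+.5)/f-.5+np.array([a,b])
def proj(n,P):
    c=C[n];P=np.atleast_2d(P)@c["view"][:3,:3].T+c["view"][:3,3]
    return cv2.projectPoints((P*[1,-1,-1]).reshape(-1,1,3),np.zeros(3),np.zeros(3),c["K"],np.array(c["D"]))[0].reshape(-1,2)
t=np.linspace(0,2*np.pi,180,endpoint=False);U=np.c_[np.cos(t),np.sin(t),0*t]
def bbox(n,c,r):
    q=proj(n,np.asarray(c)+r*U);return np.r_[q[:,0].min(),q[:,0].max(),q[:,1].min(),q[:,1].max()]
def fb(n,b):
    p=full(n,[[b[0],b[2]],[b[1],b[3]]]);return np.r_[p[0,0],p[1,0],p[0,1],p[1,1]]
def circ(r,bt,bs,x0,z=None,m=(1,1,1,1)):
    def f(x):
        c=np.r_[x[:2],x[2] if z is None else z]
        return np.r_[bbox("top",c,r)-fb("top",bt),(bbox("scene",c,r)-fb("scene",bs))*m]
    s=least_squares(f,x0 if z is None else x0[:2]);return s.x,np.round(s.fun,1)
def tri(pt,ps,x0=(.5,-.1,.1)):
    s=least_squares(lambda x:np.r_[proj("top",x)[0]-full("top",pt),proj("scene",x)[0]-full("scene",ps)],x0);return s.x,np.round(s.fun,1)
E
python3 - <<'E'
from geo import *
np.set_printoptions(precision=4,suppress=True)
x0=[.5,-.1,.1]
for z in(None,.092): print("pot",circ(.065,(47,216,77,243),(319,510,300,443),x0,z))
for z in(None,.011): print("lid",circ(.068,(602,768,177,343),(50,205,27,128),x0,z))
for z in(None,.1): print("wheel",circ(.056,(295,435,53,200),(142,292,165,273),x0,z))
print("knobtop",tri((690,256),(126,40)))
print("handle top",tri((406,165),(229,118)))
pl=[tri(a,b)for a,b in[((25,77),(415,590)),((452,25),(61,300)),((45,279),(573,451))]]
for p in pl:print("plate",p)
# station fit from plate corners
loc=np.array([[85,180],[85,-180],[-85,180]])/1e3
O=[((25,77),(415,590)),((452,25),(61,300)),((45,279),(573,451))]
def st(v):
    c,s=np.cos(v[2]),np.sin(v[2]);P=np.c_[loc@np.array([[c,s],[-s,c]])+v[:2],[.012]*3]
    return np.r_[(proj("top",P)-full("top",[o[0]for o in O])).ravel(),(proj("scene",P)-full("scene",[o[1]for o in O])).ravel()]
s=least_squares(st,[.5,-.1,.1]);v=s.x;print("station",v,np.round(s.fun,1))
c,s_=np.cos(v[2]),np.sin(v[2])
for y in(.095,-.095):print(v[:2]+[-s_*y,c*y])
E
```

```text
pot (array([0.498 , 0.147 , 0.0855]), array([ 0.2, -0.9,  0.5,  0.2, -0.7,  0. , -0.5,  0.4]))
pot (array([0.4999, 0.1487]), array([-0.7, -1.7, -0.5, -0.6, -0.8,  0.4, -1.8, -0.7]))
lid (array([ 0.4216, -0.2979,  0.0102]), array([-0. , -0.2,  0. ,  0.2, -0.2, -0. ,  0.3, -0.3]))
lid (array([ 0.4218, -0.2976]), array([-0.1, -0.2, -0.1,  0.1, -0.2, -0. ,  0.2, -0.5]))
wheel (array([ 0.5231, -0.0381,  0.0984]), array([-0.3,  0.7,  0.4, -0.7, -0.5,  0.8,  0.2, -0.1]))
wheel (array([ 0.5235, -0.0375]), array([-0.5,  0.6,  0.2, -0.9, -0.5,  0.9, -0.1, -0.4]))
knobtop (array([ 0.4227, -0.2959,  0.0517]), array([ 0.1, -0.1,  0.2,  0. ]))
handle top (array([ 0.4878, -0.0696,  0.1536]), array([ 0.5, -0.6,  0.6,  0.1]))
plate (array([0.5762, 0.2455, 0.0095]), array([-0.2,  0.2, -0.2, -0. ]))
plate (array([ 0.6176, -0.1098,  0.0093]), array([-0.1,  0.1, -0.1, -0. ]))
plate (array([0.4092, 0.2256, 0.0094]), array([-0.1,  0.1, -0.1, -0. ]))
station [0.5137 0.058  0.1147] [-0.7 -0.4  0.3 -0.4 -0.8  0.2 -0.2 -0.  -0.9 -0.9  0.8 -0.5]
[0.5028 0.1524]
[ 0.5246 -0.0364]
```

```bash
python3 - <<'E'
from geo import *
def draw(n,box,cs,f=8):
    a=C[n]["color"][:,:,::-1];x,y,w,h=box
    im=cv2.resize(np.ascontiguousarray(a[y:y+h,x:x+w]),None,fx=f,fy=f,interpolation=cv2.INTER_CUBIC)
    for c,r,col in cs:
        q=((proj(n,np.array(c)+r*U)-[x,y]+.5)*f-.5);cv2.polylines(im,[np.int32(np.round(q*16))],True,col,1,cv2.LINE_AA,4)
    return im
c=(.5015,.1505,.092);cs=[(c,.065,(0,0,255)),(c,.059,(0,255,0))]
t=draw("top",(224,246,52,62),cs,7);s=draw("scene",(362,258,80,62),cs,5)
s=cv2.copyMakeBorder(s,0,t.shape[0]-s.shape[0],0,0,cv2.BORDER_CONSTANT)
cv2.imwrite("pics/ov1.png",np.hstack([t,s]));print(t.shape,s.shape)
E
```

```text
(434, 364, 3) (434, 400, 3)
```

View pics/ov1.png

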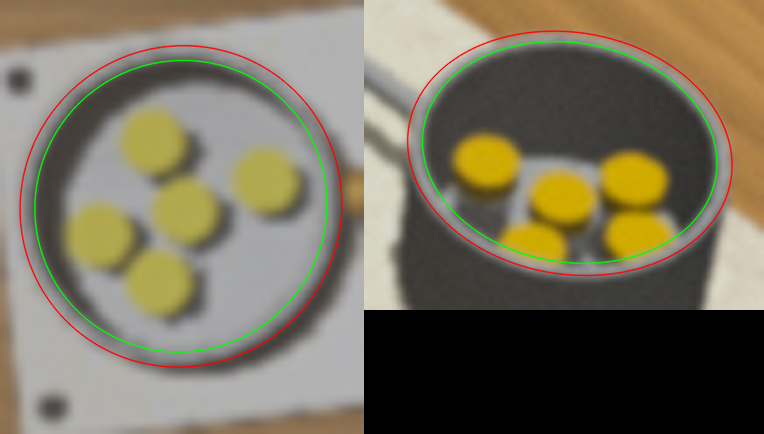

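The overlay puts the rim within about 2 mm of my guess. It fits better shifted a little toward the right and bottom in the top view, so I take the pot at about (0.5005, 0.149). Next I move over the large lid and square the tool to the world axes.

The rows are not in the units I measure in: turns go in shares of pi/2 rad. I convert before sending: 25.5 degrees / 90 = 0.2833.

Call:
{"api": "steer_hand", "payload": {"plan": [0.03, -0.02, 0.01, 0, 0, 0.0333, 1, 0.07, -0.05, 0.03, 0, 0, 0.0889, 1, 0.11, -0.075, 0.05, 0, 0, 0.1444, 1, 0.15, -0.1, 0.07, 0, 0, 0.2, 1, 0.19, -0.13, 0.09, 0, 0, 0.2444, 1, 0.225, -0.155, 0.11, 0, 0, 0.2833, 1, 0.245, -0.17, 0.125, 0, 0, 0.2833, 1, 0.2528, -0.1744, 0.14, 0, 0, 0.2833, 1, 0.2528, -0.1744, 0.14, 0, 0, 0.2833, 1, 0.2528, -0.1744, 0.14, 0, 0, 0.2833, 1]}}

```text
time_s: 1.1
position: [0.4222, -0.2982, 0.1012]
tcp_rot: [[1.0, 0.0, -0.0], [0.0, -1.0, -0.0], [-0.0, 0.0, -1.0]]
force: [-0.1, -0.1, -0.1]
opening: 0.999
grasp_force: 0.0
```

```bash
python3 -c "
from rig import bot;s=bot.read_state();print(s['position'],s['tcp_rot'],s['force'])"
```

```text
[ 0.42221528 -0.2982434   0.10118189] [[ 9.99999939e-01  2.53493749e-04 -2.41425608e-04]
 [ 2.53482204e-04 -9.99999967e-01 -4.78502297e-05]
 [-2.41437730e-04  4.77890296e-05 -9.99999970e-01]] [-0.09611706 -0.08901881 -0.11872772]
```

Call:
{"api": "steer_hand", "payload": {"plan": [0, -0.001, 0.02, 0, 0, 0, 1, 0, -0.001, 0.04, 0, 0, 0, 1, 0, -0.001, 0.055, 0, 0, 0, 1, 0, -0.001, 0.0645, 0, 0, 0, 1, 0, -0.001, 0.0645, 0, 0, 0, 1, 0, -0.001, 0.0645, 0, 0, 0, 0.5, 0, -0.001, 0.0645, 0, 0, 0, 0.2, 0, -0.001, 0.0645, 0, 0, 0, 0, 0, -0.001, 0.0645, 0, 0, 0, 0, 0, -0.001, 0.0645, 0, 0, 0, 0, 0, -0.001, 0.0645, 0, 0, 0, 0, 0, -0.001, 0.0645, 0, 0, 0, 0]}}

```text
time_s: 2.3
position: [0.4221, -0.2969, 0.0368]
tcp_rot: [[1.0, -0.0, -0.0], [-0.0, -1.0, -0.0], [-0.0, 0.0, -1.0]]
force: [0.1, 0.2, 0.3]
opening: 0.445
grasp_force: 0.0
```

Call:
{"api": "steer_hand", "payload": {"plan": [0, 0, 0, 0, 0, 0, 0, 0, 0, 0, 0, 0, 0, 0, 0, 0, 0, 0, 0, 0, 0, 0, 0, 0, 0, 0, 0, 0, 0, 0, 0, 0, 0, 0, 0, 0, 0, 0, 0, 0, 0, 0]}}

```text
time_s: 2.9
position: [0.4223, -0.2971, 0.0368]
tcp_rot: [[1.0, -0.0, 0.0], [-0.0, -1.0, -0.0], [0.0, 0.0, -1.0]]
force: [-0.3, -0.7, -0.3]
opening: 0.286
grasp_force: 30.0
```

Call:
{"api": "steer_hand", "payload": {"plan": [0, 0, -0.01, 0, 0, 0, 0, 0, 0, -0.03, 0, 0, 0, 0, 0, 0, -0.06, 0, 0, 0, 0, 0, 0, -0.09, 0, 0, 0, 0, 0, 0, -0.12, 0, 0, 0, 0, 0, 0, -0.15, 0, 0, 0, 0, 0, 0, -0.17, 0, 0, 0, 0, 0, 0, -0.18, 0, 0, 0, 0, 0, 0, -0.18, 0, 0, 0, 0, 0, 0, -0.18, 0, 0, 0, 0]}}

```text
time_s: 3.9
position: [0.4214, -0.2961, 0.2159]
tcp_rot: [[1.0, -0.0, -0.002], [-0.0, -1.0, 0.002], [-0.002, -0.002, -1.0]]
force: [-0.3, -0.4, -3.2]
opening: 0.287
grasp_force: 30.0
```

Call:
{"api": "steer_hand", "payload": {"plan": [0.002, -0.01, 0, 0, 0, 0, 0, 0.005, -0.03, 0, 0, 0, 0, 0, 0.01, -0.06, 0, 0, 0, 0, 0, 0.016, -0.09, 0, 0, 0, 0, 0, 0.021, -0.12, 0, 0, 0, 0, 0, 0.026, -0.15, 0, 0, 0, 0, 0, 0.032, -0.18, 0, 0, 0, 0, 0, 0.037, -0.21, 0, 0, 0, 0, 0, 0.042, -0.24, 0, 0, 0, 0, 0, 0.047, -0.27, 0, 0, 0, 0, 0, 0.053, -0.3, 0, 0, 0, 0, 0, 0.058, -0.33, 0, 0, 0, 0, 0, 0.063, -0.36, 0, 0, 0, 0, 0, 0.068, -0.39, 0, 0, 0, 0, 0, 0.074, -0.42, 0, 0, 0, 0, 0, 0.077, -0.438, 0, 0, 0, 0, 0, 0.078, -0.446, 0, 0, 0, 0, 0, 0.078, -0.446, 0, 0, 0, 0, 0, 0.078, -0.446, 0, 0, 0, 0, 0, 0.078, -0.446, 0, 0, 0, 0, 0]}}

```text
time_s: 5.9
position: [0.4999, 0.1481, 0.2165]
tcp_rot: [[1.0, -0.001, -0.001], [-0.001, -1.0, -0.0], [-0.001, 0.0, -1.0]]
force: [-0.1, 0.4, -2.7]
opening: 0.289
grasp_force: 30.0
```

Call:
{"api": "steer_hand", "payload": {"plan": [0, 0, 0.01, 0, 0, 0, 0, 0, 0, 0.03, 0, 0, 0, 0, 0, 0, 0.05, 0, 0, 0, 0, 0, 0, 0.065, 0, 0, 0, 0, 0, 0, 0.075, 0, 0, 0, 0, 0, 0, 0.08, 0, 0, 0, 0, 0, 0, 0.08, 0, 0, 0, 0, 0, 0, 0.08, 0, 0, 0, 0, 0, 0, 0.08, 0, 0, 0, 0]}}

```text
time_s: 6.8
position: [0.5008, 0.1491, 0.1375]
tcp_rot: [[1.0, -0.0, 0.002], [-0.0, -1.0, 0.0], [0.002, -0.0, -1.0]]
force: [-0.2, 0.4, -2.9]
opening: 0.289
grasp_force: 30.0
```

```bash
python3 - <<'E'
from geo import *
from rig import bot
s=bot.read_state();p=s['position'];print(p,s['force'])
for n in C: C[n]=bot.capture(n);pickle.dump(C[n],open(n+"1.pkl","wb"))
def draw(n,box,cs,f):
    a=C[n]["color"][:,:,::-1];x,y,w,h=box
    im=cv2.resize(np.ascontiguousarray(a[y:y+h,x:x+w]),None,fx=f,fy=f,interpolation=cv2.INTER_CUBIC)
    for c,r,col in cs:
        q=((proj(n,np.array(c)+r*U)-[x,y]+.5)*f-.5);cv2.polylines(im,[np.int32(np.round(q*16))],True,col,1,cv2.LINE_AA,4)
    return im
l=np.array([p[0],p[1],p[2]-.0368]);c=np.array([.5005,.149,.092])
cs=[(l+[0,0,.011],.068,(0,0,255)),(c,.065,(0,255,0))]
t=draw("top",(214,240,72,80),cs,5);s=draw("scene",(355,240,100,80),cs,4)
s=cv2.copyMakeBorder(s,0,t.shape[0]-s.shape[0],0,0,cv2.BORDER_CONSTANT)
cv2.imwrite("pics/ov2.png",np.hstack([t,s]))
E
```

```text
[0.50083975 0.14907866 0.13747303] [-0.15829136  0.44219883 -2.87412109]
```

View pics/ov2.png

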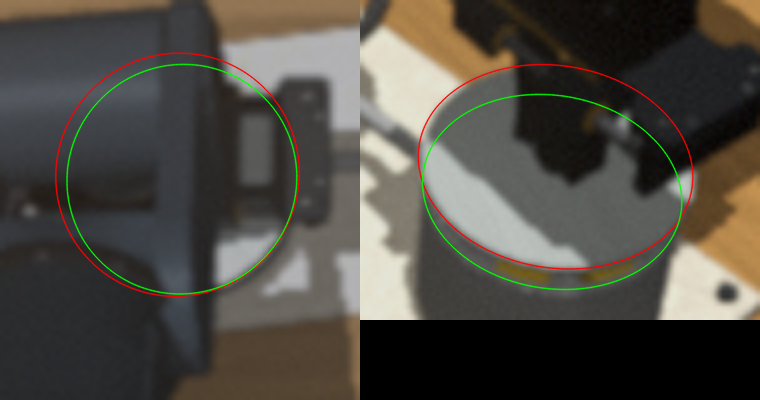

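The scene view shows the held lid on its predicted red circle, with the rim directly below it. I'll descend slowly and watch the force.

Call:
{"api": "steer_hand", "payload": {"plan": [0, 0, 0.003, 0, 0, 0, 0, 0, 0, 0.006, 0, 0, 0, 0, 0, 0, 0.008, 0, 0, 0, 0, 0, 0, 0.0095, 0, 0, 0, 0, 0, 0, 0.011, 0, 0, 0, 0, 0, 0, 0.011, 0, 0, 0, 0, 0, 0, 0.011, 0, 0, 0, 0]}}

```text
time_s: 7.6
position: [0.5007, 0.1491, 0.1258]
tcp_rot: [[1.0, -0.0, 0.001], [-0.0, -1.0, 0.0], [0.001, -0.0, -1.0]]
force: [1.2, 0.1, -3.8]
opening: 0.288
grasp_force: 30.0
```

Call:
{"api": "steer_hand", "payload": {"plan": [0, 0, 0.001, 0, 0, 0, 0, 0, 0, 0.002, 0, 0, 0, 0, 0, 0, 0.003, 0, 0, 0, 0, 0, 0, 0.003, 0, 0, 0, 0, 0, 0, 0.003, 0, 0, 0, 0]}}

```text
time_s: 8.1
position: [0.5008, 0.1491, 0.1229]
tcp_rot: [[1.0, -0.0, 0.001], [-0.0, -1.0, 0.0], [0.001, -0.0, -1.0]]
force: [3.1, 0.4, -2.6]
opening: 0.283
grasp_force: 30.0
```

Call:
{"api": "steer_hand", "payload": {"plan": [0.001, 0, -0.0005, 0, 0, 0, 0, 0.002, 0, -0.0005, 0, 0, 0, 0, 0.002, 0, -0.0005, 0, 0, 0, 0, 0.002, 0, -0.0005, 0, 0, 0, 0]}}

```text
time_s: 8.5
position: [0.5013, 0.149, 0.123]
tcp_rot: [[1.0, -0.0, -0.002], [-0.0, -1.0, -0.0], [-0.002, 0.0, -1.0]]
force: [-0.3, 0.7, -2.7]
opening: 0.285
grasp_force: 30.0
```

Call:
{"api": "steer_hand", "payload": {"plan": [0, 0, 0.0005, 0, 0, 0, 0, 0, 0, 0.001, 0, 0, 0, 0, 0, 0, 0.001, 0, 0, 0, 0, 0, 0, 0.001, 0, 0, 0, 0]}}

```text
time_s: 8.9
position: [0.5015, 0.149, 0.1227]
tcp_rot: [[1.0, -0.0, -0.001], [-0.0, -1.0, -0.0], [-0.001, 0.0, -1.0]]
force: [-3.0, -0.6, 5.8]
opening: 0.293
grasp_force: 30.0
```

The vertical force has reversed at z = 0.1227, which matches the seated height. I'll release and rise.

Call:
{"api": "steer_hand", "payload": {"plan": [-0.0005, 0, -0.0006, 0, 0, 0, 0, -0.0005, 0, -0.0006, 0, 0, 0, 0.5, -0.0005, 0, -0.0006, 0, 0, 0, 0.6, -0.0005, 0, -0.0006, 0, 0, 0, 0.7, -0.0005, 0, -0.0006, 0, 0, 0, 0.7, -0.0005, 0, -0.0006, 0, 0, 0, 0.7, -0.0005, 0, -0.0006, 0, 0, 0, 0.7, -0.0005, 0, -0.0006, 0, 0, 0, 0.7]}}

```text
time_s: 9.7
position: [0.5017, 0.149, 0.1229]
tcp_rot: [[1.0, -0.0, 0.0], [-0.0, -1.0, 0.0], [0.0, -0.0, -1.0]]
force: [0.2, -0.6, -0.7]
opening: 0.691
grasp_force: 0.0
```

Call:
{"api": "steer_hand", "payload": {"plan": [0, 0, -0.02, 0, 0, 0, 0.7, 0, 0, -0.05, 0, 0, 0, 0.7, 0, 0, -0.08, 0, 0, 0, 0.7, 0, 0, -0.1, 0, 0, 0, 0.7, 0, 0.03, -0.11, 0, 0, 0, 0.7, 0, 0.07, -0.11, 0, 0, 0, 0.7, 0, 0.11, -0.11, 0, 0, 0, 0.7, 0, 0.15, -0.11, 0, 0, 0, 0.7, 0, 0.19, -0.11, 0, 0, 0, 0.7, 0, 0.21, -0.11, 0, 0, 0, 0.7, 0, 0.22, -0.11, 0, 0, 0, 0.7, 0, 0.22, -0.11, 0, 0, 0, 0.7]}}

```text
time_s: 10.9
position: [0.5017, -0.0718, 0.2328]
tcp_rot: [[1.0, -0.002, 0.0], [-0.002, -1.0, 0.0], [0.0, -0.0, -1.0]]
force: [-0.3, -0.4, 0.5]
opening: 0.7
grasp_force: 0.0
```

```bash
python3 - <<'E'
from geo import *
from rig import bot
for n in C: C[n]=bot.capture(n);pickle.dump(C[n],open(n+"2.pkl","wb"))
def draw(n,box,cs,f):
    a=C[n]["color"][:,:,::-1];x,y,w,h=box
    im=cv2.resize(np.ascontiguousarray(a[y:y+h,x:x+w]),None,fx=f,fy=f,interpolation=cv2.INTER_CUBIC)
    return im
t=draw("top",(214,236,72,80),[],5);s=draw("scene",(355,240,100,80),[],4)
s=cv2.copyMakeBorder(s,0,t.shape[0]-s.shape[0],0,0,cv2.BORDER_CONSTANT)
cv2.imwrite("pics/seat.png",np.hstack([t,s]))
E
```

```text
(no output)
```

View pics/seat.png

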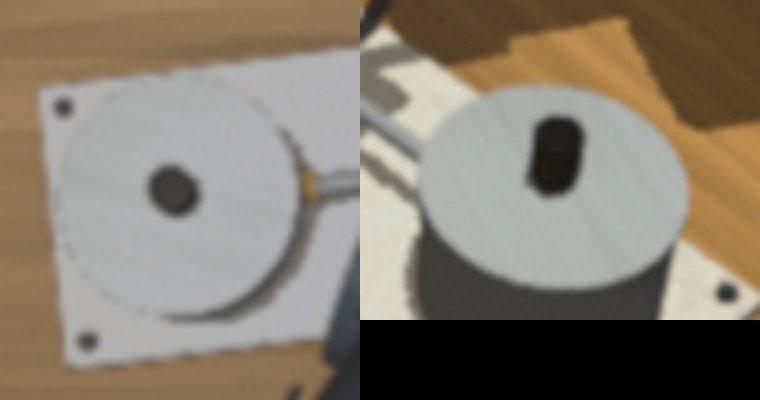

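The lid looks flush and level on the pot: its knob is at (175,190) in the left half, and the flange edge meets the pot wall in the right half. Next is the handle, at about (0.4877, -0.0696). That puts the wheel about 0.6 turn open.

Call:
{"api": "steer_hand", "payload": {"plan": [-0.014, -0.002, 0.02, 0, 0, 0, 0.7, -0.014, -0.002, 0.05, 0, 0, 0, 0.7, -0.014, -0.002, 0.075, 0, 0, 0, 0.7, -0.014, -0.002, 0.09, 0, 0, 0, 0.7, -0.014, -0.002, 0.0975, 0, 0, 0, 0.7, -0.014, -0.002, 0.0975, 0, 0, 0, 0.7, -0.014, -0.002, 0.0975, 0, 0, 0, 0, -0.014, -0.002, 0.0975, 0, 0, 0, 0, -0.014, -0.002, 0.0975, 0, 0, 0, 0, -0.014, -0.002, 0.0975, 0, 0, 0, 0, -0.014, -0.002, 0.0975, 0, 0, 0, 0, -0.014, -0.002, 0.0975, 0, 0, 0, 0, -0.014, -0.002, 0.0975, 0, 0, 0, 0, -0.014, -0.002, 0.0975, 0, 0, 0, 0, -0.014, -0.002, 0.0975, 0, 0, 0, 0, -0.014, -0.002, 0.0975, 0, 0, 0, 0, -0.014, -0.002, 0.0975, 0, 0, 0, 0, -0.014, -0.002, 0.0975, 0, 0, 0, 0]}}

```text
time_s: 12.8
position: [0.4875, -0.0693, 0.1355]
tcp_rot: [[1.0, 0.0, -0.0], [0.0, -1.0, -0.001], [-0.0, 0.001, -1.0]]
force: [-2.2, -4.4, 3.9]
opening: 0.199
grasp_force: 30.0
```

```bash
python3 - <<'E'
from geo import *
from rig import bot
for n in C: C[n]=bot.capture(n)
print(bot.read_state()["position"],bot.read_state()["moment"])
a=C["scene"]["color"][185:285,285:405,::-1];b=C["top"]["color"][226:306,280:360,::-1]
a=cv2.resize(a,None,fx=4,fy=4,interpolation=cv2.INTER_CUBIC);b=cv2.resize(b,(300,400))
cv2.imwrite("pics/grip.png",np.hstack([a,cv2.resize(b,(320,400))]))
E
```

```text
[ 0.4875012  -0.06930543  0.13555489] [-0.80351529  0.33818555 -0.00914546]
```

View pics/grip.png

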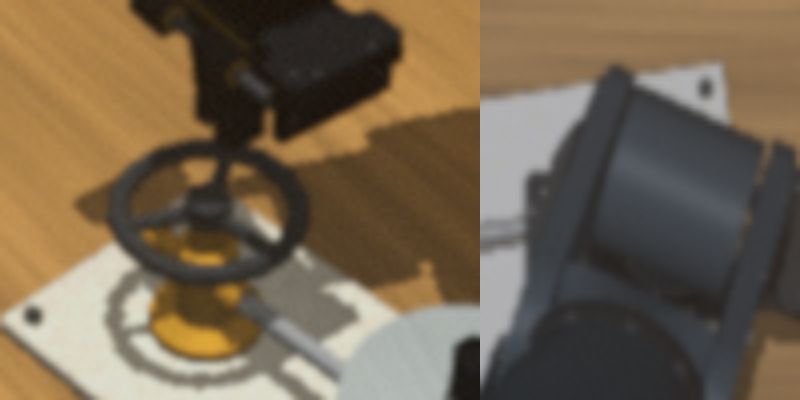

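The gripper holds the handle, with the opening at 17 mm and a 30 N grip, as the scene crop shows at about (240,140). I'll work out the arc points relative to the present angle.

```bash
cat > arc.py <<'E'
import sys,numpy as np
t0,t1,n,R=map(float,sys.argv[1:])
for t in np.linspace(t0,t1,int(n)+1)[1:]:
    a,b=np.radians([t,t0]);print(round(t,1),"%.4f %.4f"%(R*(np.cos(a)-np.cos(b)),-R*(np.sin(a)-np.sin(b))))
E
python3 arc.py 221 131 6 .0495
```

```text
206.0 -0.0071 -0.0108
191.0 -0.0112 -0.0230
176.0 -0.0120 -0.0359
161.0 -0.0094 -0.0486
146.0 -0.0037 -0.0602
131.0 0.0049 -0.0698
```

Call:
{"api": "steer_hand", "payload": {"plan": [-0.004, -0.005, 0, 0, 0, 0, 0, -0.007, -0.011, 0, 0, 0, 0, 0, -0.0095, -0.017, 0, 0, 0, 0, 0, -0.011, -0.023, 0, 0, 0, 0, 0, -0.012, -0.0295, 0, 0, 0, 0, 0, -0.012, -0.036, 0, 0, 0, 0, 0]}}

```text
time_s: 13.5
position: [0.4766, -0.0325, 0.1356]
tcp_rot: [[1.0, -0.0, 0.002], [-0.0, -1.0, -0.0], [0.002, 0.0, -1.0]]
force: [1.5, -3.0, 2.4]
opening: 0.199
grasp_force: 30.0
```

Call:
{"api": "steer_hand", "payload": {"plan": [0.0005, -0.0065, 0, 0, 0, 0, 0, 0.0025, -0.0125, 0, 0, 0, 0, 0, 0.005, -0.0185, 0, 0, 0, 0, 0, 0.008, -0.0245, 0, 0, 0, 0, 0, 0.0125, -0.0295, 0, 0, 0, 0, 0, 0.017, -0.034, 0, 0, 0, 0, 0, 0.017, -0.034, 0, 0, 0, 0, 0]}}

```text
time_s: 14.2
position: [0.4948, 0.001, 0.1356]
tcp_rot: [[1.0, 0.0, 0.004], [0.0, -1.0, -0.001], [0.004, 0.001, -1.0]]
force: [3.1, -3.6, 1.8]
opening: 0.199
grasp_force: 30.0
```

```bash
python3 - <<'E'
import numpy as np
P=np.array([[.4875,-.0693],[.4766,-.0325],[.4948,.001]])
A=np.c_[2*P,[1]*3];x=np.linalg.solve(A,(P**2).sum(1));print(x[:2],np.sqrt(x[2]+x[:2]@x[:2]),np.degrees(np.arctan2(*(P-x[:2]).T[::-1])))
E
python3 arc.py 131 71 5 .0495;python3 arc.py 71 11 5 .0495
```

```text
[ 0.52628336 -0.03779827] 0.04996506475398873 [-140.91481826  173.91293855  129.05804742]
119.0 0.0085 -0.0059
107.0 0.0180 -0.0100
95.0 0.0282 -0.0120
83.0 0.0385 -0.0118
71.0 0.0486 -0.0094
59.0 0.0094 0.0044
47.0 0.0176 0.0106
35.0 0.0244 0.0184
23.0 0.0294 0.0275
11.0 0.0325 0.0374
```

Call:
{"api": "steer_hand", "payload": {"plan": [0.0085, -0.006, 0, 0, 0, 0, 0, 0.018, -0.01, 0, 0, 0, 0, 0, 0.028, -0.012, 0, 0, 0, 0, 0, 0.0385, -0.012, 0, 0, 0, 0, 0, 0.0485, -0.0095, 0, 0, 0, 0, 0]}}

```text
time_s: 14.7
position: [0.5389, 0.0106, 0.1354]
tcp_rot: [[1.0, 0.001, -0.007], [0.001, -1.0, -0.0], [-0.007, 0.0, -1.0]]
force: [-4.4, -4.4, 9.0]
opening: 0.198
grasp_force: 30.0
```

Call:
{"api": "steer_hand", "payload": {"plan": [0.0095, 0.0045, 0, 0, 0, 0, 0, 0.0175, 0.0105, 0, 0, 0, 0, 0, 0.0245, 0.0185, 0, 0, 0, 0, 0, 0.0295, 0.0275, 0, 0, 0, 0, 0, 0.0325, 0.0375, 0, 0, 0, 0, 0, 0.0325, 0.0375, 0, 0, 0, 0, 0, 0.0325, 0.0375, 0, 0, 0, 0, 0]}}

```text
time_s: 15.4
position: [0.5748, -0.0263, 0.1356]
tcp_rot: [[1.0, -0.001, 0.003], [-0.001, -1.0, 0.0], [0.003, -0.0, -1.0]]
force: [5.3, 1.3, 2.4]
opening: 0.197
grasp_force: 30.0
```

Call:
{"api": "steer_hand", "payload": {"plan": [0.0005, 0.003, 0, 0, 0, 0, 0, 0.001, 0.006, 0, 0, 0, 0, 0, 0.001, 0.006, 0, 0, 0, 0, 0]}}

```text
time_s: 15.7
position: [0.5758, -0.032, 0.1356]
tcp_rot: [[1.0, -0.001, 0.003], [-0.001, -1.0, 0.001], [0.003, -0.001, -1.0]]
force: [4.9, 2.2, 2.1]
opening: 0.201
grasp_force: 30.0
```

Call:
{"api": "steer_hand", "payload": {"plan": [0, 0.003, 0, 0, 0, 0, 0, 0, 0.005, 0, 0, 0, 0, 0, 0, 0.005, 0, 0, 0, 0, 0, 0, 0.005, 0, 0, 0, 0, 0]}}

```text
time_s: 16.1
position: [0.5757, -0.0325, 0.1356]
tcp_rot: [[1.0, -0.003, 0.003], [-0.003, -1.0, 0.009], [0.003, -0.009, -1.0]]
force: [7.9, 14.8, 3.1]
opening: 0.199
grasp_force: 30.0
```

The wheel is on its stop: the TCP held at y = -0.0325 while the counter-force rose to 15 N, and the world angle of about 6° matches the station's yaw. I'll take the rows for one full counterclockwise turn from there.

```bash
python3 arc.py 6.3 366.3 20 .05
```

```text
24.3 -0.0041 -0.0151
42.3 -0.0127 -0.0282
60.3 -0.0249 -0.0379
78.3 -0.0396 -0.0435
96.3 -0.0552 -0.0442
114.3 -0.0703 -0.0401
132.3 -0.0833 -0.0315
150.3 -0.0931 -0.0193
168.3 -0.0987 -0.0047
186.3 -0.0994 0.0110
204.3 -0.0953 0.0261
222.3 -0.0867 0.0391
240.3 -0.0745 0.0489
258.3 -0.0598 0.0544
276.3 -0.0442 0.0552
294.3 -0.0291 0.0511
312.3 -0.0160 0.0425
330.3 -0.0063 0.0303
348.3 -0.0007 0.0156
366.3 0.0000 -0.0000
```

Call:
{"api": "steer_hand", "payload": {"plan": [0, -0.005, 0, 0, 0, 0, 0, -0.0025, -0.02, 0, 0, 0, 0, 0, -0.011, -0.033, 0, 0, 0, 0, 0, -0.0235, -0.043, 0, 0, 0, 0, 0, -0.038, -0.0485, 0, 0, 0, 0, 0, -0.0535, -0.049, 0, 0, 0, 0, 0, -0.069, -0.045, 0, 0, 0, 0, 0, -0.082, -0.0365, 0, 0, 0, 0, 0, -0.0915, -0.0245, 0, 0, 0, 0, 0, -0.097, -0.0095, 0, 0, 0, 0, 0, -0.098, 0.006, 0, 0, 0, 0, 0]}}

```text
time_s: 17.2
position: [0.4763, -0.043, 0.1356]
tcp_rot: [[1.0, -0.001, 0.001], [-0.001, -1.0, 0.002], [0.001, -0.002, -1.0]]
force: [8.3, 4.3, 1.3]
opening: 0.195
grasp_force: 30.0
```

Call:
{"api": "steer_hand", "payload": {"plan": [0.005, 0.015, 0, 0, 0, 0, 0, 0.0135, 0.028, 0, 0, 0, 0, 0, 0.026, 0.038, 0, 0, 0, 0, 0, 0.0405, 0.0435, 0, 0, 0, 0, 0, 0.056, 0.044, 0, 0, 0, 0, 0, 0.0715, 0.04, 0, 0, 0, 0, 0, 0.0845, 0.0315, 0, 0, 0, 0, 0, 0.094, 0.0195, 0, 0, 0, 0, 0, 0.0995, 0.0045, 0, 0, 0, 0, 0, 0.1005, -0.011, 0, 0, 0, 0, 0]}}

```text
time_s: 18.2
position: [0.5762, -0.0332, 0.1355]
tcp_rot: [[1.0, 0.0, -0.002], [0.0, -1.0, -0.001], [-0.002, 0.001, -1.0]]
force: [-1.4, -3.4, 7.2]
opening: 0.198
grasp_force: 30.0
```

Call:
{"api": "steer_hand", "payload": {"plan": [-0.004, -0.015, 0, 0, 0, 0, 0, -0.0125, -0.028, 0, 0, 0, 0, 0, -0.025, -0.038, 0, 0, 0, 0, 0, -0.0395, -0.0435, 0, 0, 0, 0, 0, -0.055, -0.044, 0, 0, 0, 0, 0, -0.0705, -0.04, 0, 0, 0, 0, 0, -0.0835, -0.0315, 0, 0, 0, 0, 0, -0.093, -0.0195, 0, 0, 0, 0, 0, -0.0985, -0.0045, 0, 0, 0, 0, 0, -0.0995, 0.011, 0, 0, 0, 0, 0]}}

```text
time_s: 19.2
position: [0.4764, -0.0434, 0.1355]
tcp_rot: [[1.0, -0.001, -0.001], [-0.001, -1.0, 0.002], [-0.001, -0.002, -1.0]]
force: [6.2, 4.2, 2.6]
opening: 0.2
grasp_force: 30.0
```

Call:
{"api": "steer_hand", "payload": {"plan": [0.0045, 0.015, 0, 0, 0, 0, 0, 0.013, 0.028, 0, 0, 0, 0, 0, 0.0255, 0.038, 0, 0, 0, 0, 0, 0.04, 0.0435, 0, 0, 0, 0, 0, 0.0555, 0.044, 0, 0, 0, 0, 0, 0.071, 0.04, 0, 0, 0, 0, 0, 0.084, 0.0315, 0, 0, 0, 0, 0, 0.0935, 0.0195, 0, 0, 0, 0, 0, 0.0975, 0.011, 0, 0, 0, 0, 0, 0.099, 0.0045, 0, 0, 0, 0, 0, 0.1, -0.004, 0, 0, 0, 0, 0, 0.1005, -0.0115, 0, 0, 0, 0, 0, 0.1005, -0.0115, 0, 0, 0, 0, 0, 0.1005, -0.0115, 0, 0, 0, 0, 0, 0.1005, -0.0115, 0, 0, 0, 0, 0]}}

```text
time_s: 20.7
position: [0.576, -0.032, 0.1355]
tcp_rot: [[1.0, -0.001, -0.004], [-0.001, -1.0, 0.002], [-0.004, -0.002, -1.0]]
force: [0.4, 1.2, 8.2]
opening: 0.199
grasp_force: 30.0
```

```bash
python3 - <<'E'
from geo import *
from rig import bot
for n in C: C[n]=bot.capture(n)
s=bot.read_state();print(s["position"],s["force"],s["qvel"].round(3) if hasattr(s["qvel"],"round") else s["qvel"])
a=C["scene"]["color"][150:330,265:465,::-1];cv2.imwrite("pics/end.png",cv2.resize(a,None,fx=3,fy=3,interpolation=cv2.INTER_CUBIC))
E
```

```text
[ 0.57602769 -0.0319985   0.1355007 ] [-0.391045    0.94023261  8.33012443] [-0.03  -0.12   0.047 -0.027 -0.003 -0.082]
```

View pics/end.png

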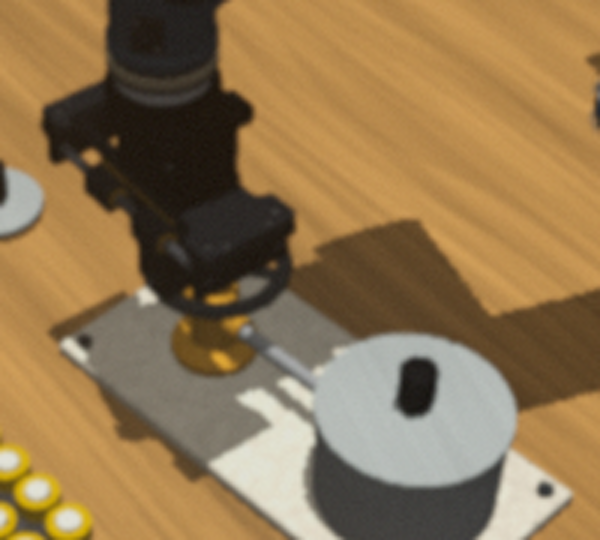

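The end view shows the lid still flush on the pot, with its knob at (418,385), and the gripper on the handle. The TCP is within about 0.6 mm of its closed-stop position, two turns later. I'm handing in.

```bash
python3 -c "
from rig import bot;print(bot.hand_in())"
```

```text
the job is handed in; nothing more can be done
None
```

The job is handed in at about 21 s: the lid is seated and released on the pot, and the valve was closed to its stop, backed off two full turns, with the gripper still holding the handle; no verdict was returned.

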